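# Rock the stopper out of the lens-parts jar

### The arm

A 7-joint arm with a two-finger parallel gripper is mounted at the origin on the work surface. World frame = base frame: x ahead of the robot, y to its left, z up, the work surface at z = 0. Lengths are in mm, angles in degrees, forces in N, time in s.
With the tool pointing down it reaches from about 350 to 900 mm from the base axis. Payload 19.9 kg.
Tool frame: the origin (TCP) lies on the centre line of the jaws, within the pads' length; the fingertips stand arm.tcp_to_tips ahead of it and the grasp point (between the pads) lies 6 mm ahead of it (arm.tcp_to_tips is the distance from the TCP to the fingertips, in mm); z points along the fingers, x is the direction in which the jaws open and shut, and the axes are right-handed (so a half turn about z gives the same grasp; the last joint's range is limited). The gripper opens to 94 mm and grips with 3 to 60 N. Pads are 16 mm wide; open, the fingers measure 119 mm over their backs; the gripper's body (75 mm by 177 mm) begins 78 mm behind the grasp point.
Start: joints at [-78.409, 23.915, -0.59, 92.452, 0.269, 63.638, -3.037], TCP at [150.86, 606.5, 230.425] pointing down, gripper open.
Joint ranges: [-161.28, 161.28], [-22.2, 115.67], [-73.04, 71.86], [3.21, 147.25], [-68.34, 248.33], [10.77, 114.83], [-161.83, 161.83]. Speed limits (degrees/s): [108.29, 108.29, 136.94, 136.94, 172.46, 172.46, 172.46].

### API

Orientations are given as a 3x3 rotation matrix whose columns are the frame's x, y, z axes.
In Python, from workcell import arm gives the robot as it stands.
- The arm moves only by the tool move_arm, never from a script. Its argument "motion" is a list of rows, each a list of 3 entries, a list of its own where there are three numbers: the turn, a rotation vector about the tool's x, y, z in rad, then the shift along the tool's x, y, z in m, then the closure, from 0 (fully open) to 1 (shut). A call has 1 to 20 rows; each row shifts and turns the pose as measured when the row begins, along the tool's axes as they then stand; what a row does not reach is not made up. A row lasts 1/12 s, in which the tool goes at most 41.7 mm and 7.16 degrees, less where a joint would pass 70% of its speed; a pose out of reach is approached as far as the arm can. A call is refused whole if a number of a shift passes 0.0417 or a number of a turn 0.125, either way. A call with a gripper value outside its range is refused whole. The fingers move at their own pace and stop on an object; the grip force is fixed at half the most. Time passes only in rows, so rows that do not move let the fingers close. It gives the time, the measured TCP pose, the force and the opening at its end, in the units of the state.
- arm.sense(): the state, without advancing time (a new reading comes with each control period).
- arm.get_image(name): name is "scene" or "top" or "wrist"; returns a dict with "color" (384x512x3 uint8, red, green, blue), "range_z" (384x512 float32, mm along the optical axis (not along the pixel's ray), 0 where there is no reading), "fx", "fy", "cx", "cy" (pixels), "view" (4x4, takes a point from world to camera coordinates). Camera axes: x right, y up, looking along -z (the intrinsics and any distortion apply to the point x, -y, -z); pixel columns grow to the right and rows downward; lengths in mm; the calibration is good to about 2 mm. A picture is of the moment at which its call begins.
- arm.hand_in(): hands the job in, once; it reports no verdict.
Trained networks look in a picture, given as the dict that the camera call returned (one of the last four; its "shot" number tells which), for a name from the list of things; names that differ only in an ending like _2 or _b are one class to them, and where a whole thing is asked for, a point or a joint stands for the part that bears it (a point fixed in the world has none). Each returns a list of dicts, best first, with "conf" (0 to 1); they miss things now and then, are a little off and sometimes report something else, mostly with a low value. They report only what shows in the picture. A call takes as long as a camera call. They do not tell look-alikes from the thing itself.
- arm.find_in(picture, label): "bbox" ([centre column, centre row, width, height] in pixels, round what is visible of it).
- arm.masks_of(picture, label): "mask" (384x512 bool, what is visible of it) and "bbox" ([centre column, centre row, width, height] in pixels, round what is visible of it).
The state is a dict: "clock": time; "joint_pos": joint angles; "qvel": joint speeds; "joint_efforts": joint torques, N m; "eef_pos": TCP position; "ee_rot": TCP orientation; "force": force on the tool from outside, world axes, zero at the start; "ft_torque": the same for the moment, N m; "width": finger opening in mm.
Only numpy, scipy, OpenCV 4.12 (cv2) and the standard library are available. Lean on these libraries where they do the work, as an engineer would, in place of code of your own. Each camera call takes 0.05 s, during which the arm holds its last target.

### The job

Open the glass jar with the red dot on its shoulder, the one whose stopper has the pale wooden grip. Take hold of the grip and, with the plug still in the neck and easing it up a few millimetres, rock it over towards the red dot and then as far over to the opposite side, about 12 degrees each way, until it unseats; then lift it out, stand it upright inside the shallow blue tray and let go. Leave the jar with the black stopper closed.

Things in the scene. Friction and masses are not known exactly. Their poses are not given: they have to be found in the camera images.
- jar: Glass jar to open, fixed down: 88 mm across, neck 48 mm (bore 41 mm, upright walls), rim 90 mm up. Origin at the centre of its underside, z up. Red dot, 18 mm across, on the shoulder at its +y side. A sprung seal in the neck, 7 mm below the rim on the +y and -y sides, pinches the plug (about 5 N a side, so roughly 5 to 15 N to start it upward); it lets go once the plug is 12 mm up.
- stopper_grip (a point): Centre of its stopper's grip, a pale wood tab 14 mm thick (y: pinch across this), 30 wide (x), 44 tall; axes as the jar's at the start. Below: flange 46 mm across, 5 thick, resting on the rim, its underside 27 mm below this point; cork plug 26 mm long, 37 to 30 mm across, its flat foot 53 mm below this point. 60 g. Raised 6 to 8 mm it can lean 12 degrees about the mouth's centre.
- tray: Shallow square blue tray fixed to the top, 130 mm by 130 mm outside, 12 mm high, walls and floor 5 mm thick; origin at the centre of its underside. Stand the stopper on its foot in it, near the middle.
- stopper2_grip (a point): Centre of the grip of the other jar's stopper: same shapes and sizes, but the stopper's grip is black, and its jar bears no dot. It stays closed.
Mind the look-alikes: they are no part of the job. Leave any orange look-alike of the jar alone. Of the things shaped like the part that bears stopper_grip, the wooden one is meant.

How it is judged:
By the outcome, as a careful person would: the job done as asked, in the order asked, and still so for the second after the job is handed in, with the robot touching nothing.
It also fails if it takes over 40 s, if anything falls off the work surface, if the arm or the gripper's body presses on something with over 40 N, if the wrist force passes 120 N, or if a joint passes its speed limit or range.

## Working session

There is one attempt and no reset: what is moved stays moved. The work goes in short steps, Python scripts to look and compute and a tool call to move; the robot and the scene stay as the last step left them, time stands still between calls to the robot, and variables do not carry over. Pictures are saved under pics/ and viewed, and the job is handed in when it is done.

Besides the shell and the picture viewer there is one more tool, called after "Call:" as a command line: name --argument value ..., lists and objects as JSON in quotes. move_arm: Moves the arm, as the interface text tells. Its arguments: {"type":"object","properties":{"motion":{"type":"array"}},"required":["motion"]}

```bash
mkdir -p pics; ls
cat > h.py <<'E'
import numpy as np, cv2
from workcell import arm
def snap(n,fn):
    p=arm.get_image(n); cv2.imwrite('pics/'+fn,p['color'][:,:,::-1]); return p
def world(p,u,v,z=None):
    z=p['range_z'][int(round(v)),int(round(u))] if z is None else z
    c=np.array([(u-p['cx'])/p['fx']*z,-(v-p['cy'])/p['fy']*z,-z,1])
    return (np.linalg.inv(p['view'])@c)[:3]
def cloud(p):
    z=p['range_z'].astype(float); v,u=np.mgrid[:z.shape[0],:z.shape[1]]
    c=np.stack([(u-p['cx'])/p['fx']*z,-(v-p['cy'])/p['fy']*z,-z,np.ones_like(z)],-1)
    return (c@np.linalg.inv(p['view']).T)[...,:3]
def proj(p,X):
    c=p['view']@np.append(X,1); return p['fx']*c[0]/-c[2]+p['cx'], p['fy']*-c[1]/-c[2]+p['cy']
E
python3 - <<'E'
from h import *
s=arm.sense(); print(s['clock'],s['eef_pos'],s['ee_rot'],s['width'],arm.tcp_to_tips, s['force'])
for n in ['scene','top','wrist']:
    p=snap(n,n+'1.png'); print(n,p.keys(), np.linalg.inv(p['view'])[:3].round(2).tolist())
    for l in ['jar','stopper_grip','tray']:
        for d in arm.masks_of(p,l):
            m=d['mask']; W=cloud(p)[m&(p['range_z']>0)]
            print(l,round(d['conf'],2),np.round(d['bbox']),np.median(W,0).round(),W.max(0).round() if len(W) else '')
E
```

```text
pics
0.0 [150.79736011 606.17489124 229.84580411] [[ 2.41385663e-01  9.70429248e-01 -1.92096091e-04]
 [ 9.70428521e-01 -2.41385719e-01 -1.19161484e-03]
 [-1.20274714e-03  1.01223212e-04 -9.99999272e-01]] 94.2262451903773 25.0 [-0.27064665 -0.07635556 -0.5543182 ]
scene dict_keys(['color', 'range_z', 'fx', 'fy', 'cx', 'cy', 'view', 'shot']) [[-0.19, -0.57, 0.8, 1112.81], [0.98, -0.11, 0.15, 104.2], [0.01, 0.81, 0.58, 545.05]]
jar 0.82 [255. 242.  41.  46.] [583.   5.  52.] [601.  42.  93.]
jar 0.82 [272. 194.  35.  47.] [433.  23.  56.] [551.  59. 140.]
stopper_grip 0.7 [306. 250.  22.  34.] [585. 111.  38.] [601. 134.  77.]
stopper_grip 0.67 [256. 207.  24.  34.] [567.   0.  98.] [579.  21. 142.]
tray 0.65 [175. 234.  79.  58.] [ 550. -181.    6.] [ 618. -108.   16.]
top dict_keys(['color', 'range_z', 'fx', 'fy', 'cx', 'cy', 'view', 'shot']) [[-0.01, 1.0, -0.08, 423.4], [-1.0, -0.01, 0.0, 16.42], [0.0, 0.08, 1.0, 1045.93]]
jar 0.88 [261. 167.  43.  48.] [546.   4.  55.] [609.  46. 139.]
jar 0.62 [258. 236.  44.  44.] [409.  16.  55.] [452.  58.  95.]
stopper_grip 0.81 [264. 161.  25.  27.] [552.  -1.  96.] [578.  22. 144.]
stopper_grip 0.55 [208. 155.  22.  19.] [572. 110.  34.] [597. 131.  79.]
tray 0.88 [348. 171.  70.  69.] [ 543. -181.    5.] [ 616. -110.   18.]
tray 0.37 [263. 163.  24.  22.] [553.   1.  96.] [583.  22. 144.]
wrist dict_keys(['color', 'range_z', 'fx', 'fy', 'cx', 'cy', 'view', 'shot']) [[0.24, -0.94, -0.25, 76.94], [0.97, 0.23, 0.06, 624.78], [-0.0, -0.26, 0.97, 384.91]]
```

Run:
```python
import cv2
a=cv2.imread('pics/scene1.png')[150:310,130:350];b=cv2.imread('pics/top1.png')[110:290,180:400]
cv2.imwrite('pics/s1c.png',cv2.resize(a,None,fx=3.6,fy=3.6,interpolation=2))
cv2.imwrite('pics/t1c.png',cv2.resize(b,None,fx=3.3,fy=3.3,interpolation=2))
```

```text
(no output)
```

View pics/scene1.png

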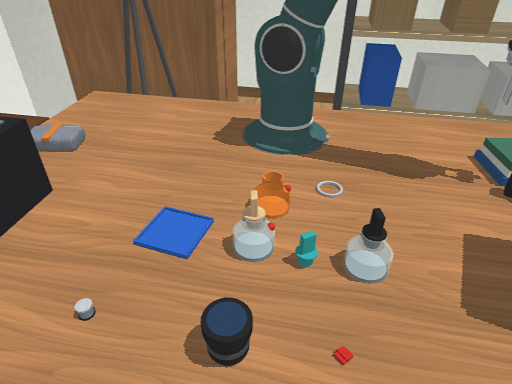

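View pics/s1c.png

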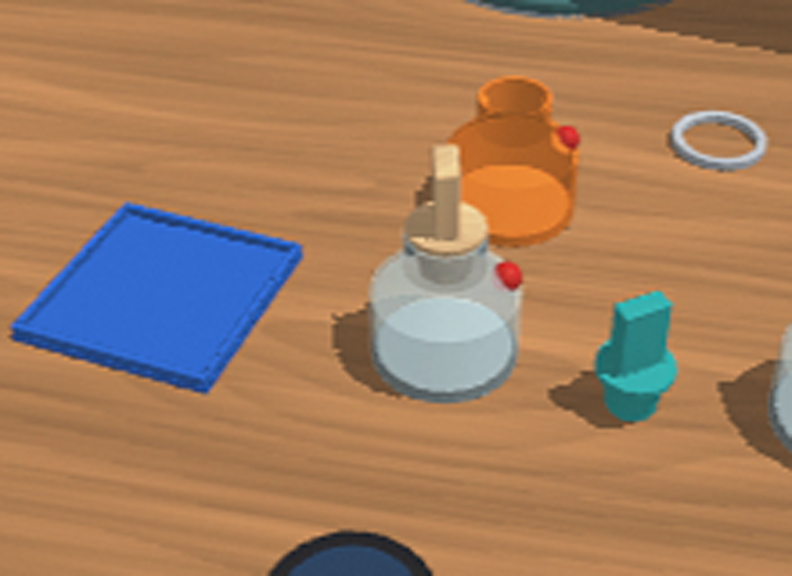

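View pics/t1c.png

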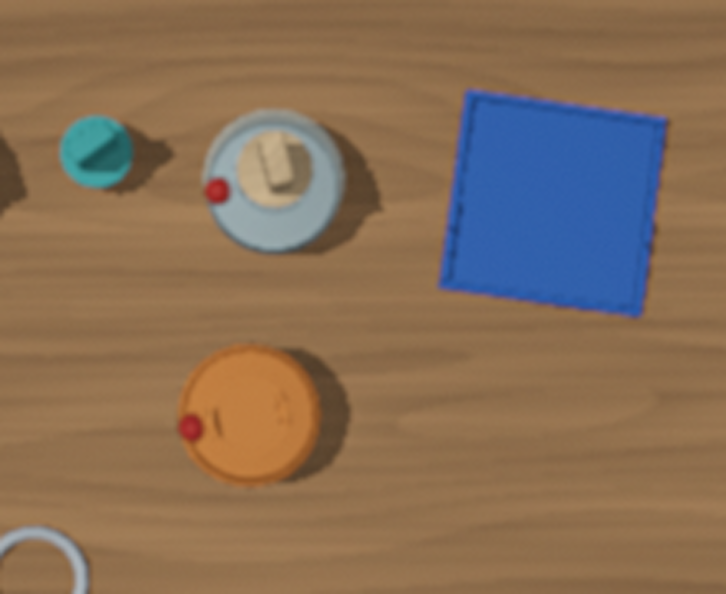

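Candidates in the scene picture are the wooden-grip stopper on the clear dotted jar at (255,205), the loose teal stopper at (307,250), the black stopper on the undotted jar at (376,222), and an orange dotted jar at (272,194). The crop confirms the wooden one, on the clear jar with its red dot at (272,226). The tray is at (175,232). Next I'll measure precisely.

Run:
```python
from h import *
for n in ['scene','top']:
    p=arm.get_image(n); C=cloud(p); hsv=cv2.cvtColor(p['color'],cv2.COLOR_RGB2HSV); H,S,V=[hsv[...,i].astype(int) for i in range(3)]
    near=(np.hypot(C[...,0]-565,C[...,1])<60)
    red=near&((H<6)|(H>172))&(S>140)&(C[...,2]>40)
    W=C[red]; print(n,'dot',len(W),W.mean(0).round(1),W.min(0).round(),W.max(0).round())
    t=near&(C[...,2]>134)&(C[...,2]<146); W=C[t]; print('griptop',len(W),W.mean(0).round(1))
    r=cv2.minAreaRect(W[:,:2].astype(np.float32)); print(r)
    fl=near&(C[...,2]>90)&(C[...,2]<101); W=C[fl]; print('flange',len(W),W.mean(0).round(1),cv2.minEnclosingCircle(W[:,:2].astype(np.float32)))
    g=near&(C[...,2]>105)&(C[...,2]<146);W=C[g]; print('grip',len(W),cv2.minAreaRect(W[:,:2].astype(np.float32)),W[:,2].max())
    b=(H>100)&(H<125)&(S>150)&(np.hypot(C[...,0]-550,C[...,1]+180)<120)&(C[...,2]<30)&(C[...,2]>-10); W=C[b]
    print('tray',len(W),cv2.minAreaRect(W[:,:2].astype(np.float32)),np.percentile(W[:,2],[5,50,95]))
```

```text
scene dot 37 [550.7  35.5  62.4] [545.  29.  56.] [556.  41.  67.]
griptop 86 [559.   -0.6 139.3]
((555.537841796875, -0.8086357116699219), (32.443363189697266, 13.298173904418945), 11.335587501525879)
flange 246 [ 5.629e+02 -4.000e-01  9.540e+01] ((556.8563842773438, -0.3706590235233307), 23.992700576782227)
grip 183 ((555.9992065429688, -0.5744037628173828), (33.43935012817383, 13.580373764038086), 11.327834129333496) 141.4809824520549
tray 2494 ((544.1276245117188, -180.69046020507812), (129.24459838867188, 132.36788940429688), 81.60662078857422) [ 4.61854872  6.52317696 13.08751032]
top dot 35 [545.1  34.1  62.9] [540.  28.  59.] [550.  41.  67.]
griptop 121 [ 5.551e+02 -3.000e-01  1.387e+02]
((555.5706787109375, -0.3700695037841797), (30.15062713623047, 13.955338478088379), 13.61843204498291)
flange 289 [5.528e+02 1.000e-01 9.510e+01] ((554.8368530273438, -0.3712640404701233), 23.62259292602539)
grip 144 ((555.4390258789062, -0.3708076477050781), (30.406946182250977, 14.015894889831543), 13.618432998657227) 143.05359861425984
tray 3559 ((542.0435180664062, -182.4740753173828), (131.16400146484375, 127.23393249511719), 81.43132781982422) [ 1.75407287  5.23421641 11.98532137]
```

The grip centre is at about (555.5, -0.5, 117) and the jar yaw is about 12.5 deg. The grip face and the dot bearing agree on this. The tray centre is about (543, -181.5). I'll turn the tool and travel at height.

```bash
cat >> h.py <<'E'
from scipy.spatial.transform import Rotation as Ro
G=np.array([555.5,-0.5]); YAW=12.5
c,s_=np.cos(np.radians(YAW)),np.sin(np.radians(YAW)); JX=np.array([c,s_,0]);JY=np.array([-s_,c,0])
R0=np.stack([JY,JX,[0,0,-1.]],1)
C=np.array([G[0],G[1],90.])
def delta(pos,R=R0):
    s=arm.sense(); A=np.array(s['ee_rot']); A=Ro.from_matrix(A).as_matrix()
    d=A.T@(np.array(pos)-s['eef_pos']); r=Ro.from_matrix(A.T@R).as_rotvec()
    print('t',round(s['clock'],2),'pos',s['eef_pos'].round(1),'w',round(s['width'],1),'F',np.round(s['force'],1))
    print('shift mm',d.round(1),'turn rad',r.round(3))
def lean(deg,h,base=123.):  # toward the dot +
    Q=Ro.from_rotvec(-np.radians(deg)*JX).as_matrix()
    return C+Q@np.array([0,0,base-90+h]), Q@R0
def jarframe():
    s=arm.sense(); A=np.array(s['ee_rot']); d=s['eef_pos']-C
    up=-A[:,2]; F=np.array(s['force'])
    print('jar xyz',(d@JX).round(1),(d@JY).round(1),d[2].round(1),'lean y',np.degrees(np.arcsin(up@JY)).round(1),'x',np.degrees(np.arcsin(up@JX)).round(1),'F jar',(F@JX).round(1),(F@JY).round(1),F[2].round(1),'T',np.round(s['ft_torque'],2))
E
python3 -c "
from h import *
delta([555.5,-.5,200])"
```

```text
t 0.7 pos [150.9 606.5 230.4] w 93.7 F [0.4 0.3 0.3]
shift mm [-491.4  539.2   30.5] turn rad [ 0.     0.    -0.462]
```

Call:
move_arm --motion '[[[0,0,-0.115],[0,0,0],0],[[0,0,-0.115],[0,0,0],0],[[0,0,-0.115],[0,0,0],0],[[0,0,-0.115],[0,0,0],0],[[0,0,0],[-0.02,0.008,0],0],[[0,0,0],[-0.035,0.0135,0],0],[[0,0,0],[-0.035,0.0135,0],0],[[0,0,0],[-0.035,0.0135,0],0],[[0,0,0],[-0.035,0.0135,0],0],[[0,0,0],[-0.035,0.0135,0],0],[[0,0,0],[-0.035,0.0135,0],0],[[0,0,0],[-0.035,0.0135,0],0],[[0,0,0],[-0.035,0.0135,0],0],[[0,0,0],[-0.035,0.0135,0],0],[[0,0,0],[-0.035,0.0135,0],0],[[0,0,0],[-0.035,0.0135,0],0]]'

```text
clock: 2.03
eef_pos: [403.5, 240.6, 229.6]
ee_rot: [[-0.249, 0.968, -0.001], [0.968, 0.249, 0.005], [0.005, 0.001, -1.0]]
force: [1.4, -0.2, 0.2]
width: 94.0
```

```bash
python3 -c "
from h import *
delta([555.5,-.5,200])"
```

```text
t 2.03 pos [403.5 240.6 229.6] w 94.0 F [ 1.4 -0.2  0.2]
shift mm [-271.6   87.1   28.3] turn rad [ 0.001 -0.005  0.034]
```

Call:
move_arm --motion '[[[0,0,0.017],[-0.033,0.0105,0],0],[[0,0,0.017],[-0.033,0.0105,0],0],[[0,0,0],[-0.033,0.0105,0.004],0],[[0,0,0],[-0.033,0.0105,0.005],0],[[0,0,0],[-0.033,0.0105,0.005],0],[[0,0,0],[-0.033,0.0105,0.005],0],[[0,0,0],[-0.033,0.0105,0.005],0],[[0,0,0],[-0.025,0.009,0.003],0],[[0,0,0],[-0.01,0.003,0],0],[[0,0,0],[0,0,0],0],[[0,0,0],[0,0,0],0]]'

```text
clock: 2.95
eef_pos: [554.0, -20.6, 202.6]
ee_rot: [[-0.206, 0.979, 0.006], [0.979, 0.206, 0.005], [0.004, 0.007, -1.0]]
force: [-0.3, 1.4, -0.3]
width: 94.4
```

```bash
python3 -c "
from h import *
delta([555.5,-.5,200]); jarframe()
p=snap('wrist','w2.png'); print([ (d['conf'],d['bbox']) for d in arm.find_in(p,'stopper_grip')])
W=cloud(p); m=(np.hypot(W[...,0]-555,W[...,1])<40)&(W[...,2]>132)&(W[...,2]<146); print(m.sum()); print(cv2.minAreaRect(W[m][:,:2].astype(np.float32)))
"
```

```text
t 2.95 pos [554.  -20.6 202.6] w 94.4 F [-0.3  1.4 -0.3]
shift mm [19.4  5.6  2.7] turn rad [ 0.007 -0.004 -0.011]
jar xyz -5.8 -19.3 112.6 lean y -0.2 x -0.4 F jar 0.0 1.4 -0.3 T [0.07 0.04 0.02]
[(0.9, [277.7, 206.8, 49.2, 59.6]), (0.77, [371.9, 222.9, 46.0, 46.0])]
698
((555.2083740234375, -0.9115791320800781), (29.891508102416992, 13.426258087158203), 13.472349166870117)
```

View pics/w2.png

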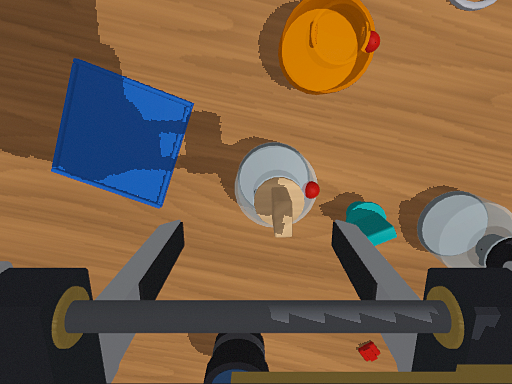

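The wrist view shows the wooden grip at (281,207) between the open fingers, with the red dot at (312,190). The depth fit gives (555.2, -0.9), yaw 13.5, which agrees. Now I'll correct and descend.

Call:
move_arm --motion '[[[0.004,-0.002,-0.008],[0.01,0.0035,0],0],[[0.003,-0.002,-0.004],[0.008,0.002,0],0],[[0,0,0],[0,0,0.01],0],[[0,0,0],[0,0,0.01],0],[[0,0,0],[0,0,0.01],0],[[0,0,0],[0,0,0.005],0],[[0,0,0],[0,0,0],0],[[0,0,0],[0,0,0],0]]'

```text
clock: 3.72
eef_pos: [553.6, 7.7, 163.8]
ee_rot: [[-0.229, 0.973, -0.001], [0.973, 0.229, 0.002], [0.002, -0.001, -1.0]]
force: [-0.5, 0.4, 0.5]
width: 94.0
```

```bash
sed -i 's/G=np.array(\[555.5,-0.5\]); YAW=12.5/G=np.array([555.4,-0.6]); YAW=13/' h.py; python3 -c "
from h import *
delta([555.4,-.6,123]); jarframe()"
```

```text
t 3.72 pos [553.6   7.7 163.8] w 94.0 F [-0.5  0.4  0.5]
shift mm [-8.5 -0.1 40.8] turn rad [-0.001 -0.002  0.004]
jar xyz 0.1 8.5 73.8 lean y -0.1 x 0.1 F jar -0.4 0.5 0.5 T [ 0.03  0.   -0.  ]
```

Call:
move_arm --motion '[[[0,0,0],[-0.003,0,0],0],[[0,0,0],[-0.002,0,0.005],0],[[0,0,0],[0,0,0.006],0],[[0,0,0],[0,0,0.006],0],[[0,0,0],[0,0,0.006],0],[[0,0,0],[0,0,0.004],0],[[0,0,0],[0,0,0.002],0],[[0,0,0],[0,0,0],0],[[0,0,0],[0,0,0],0],[[0,0,0],[0,0,0],0]]'

```text
clock: 4.55
eef_pos: [555.0, 1.1, 131.8]
ee_rot: [[-0.227, 0.974, -0.001], [0.974, 0.227, 0.001], [0.001, -0.001, -1.0]]
force: [-0.4, -0.1, 0.6]
width: 94.4
```

```bash
python3 -c "
from h import *
delta([555.4,-.6,123]); jarframe()"
```

```text
t 4.55 pos [555.    1.1 131.8] w 94.4 F [-0.4 -0.1  0.6]
shift mm [-1.7 -0.   8.8] turn rad [-0.001 -0.001  0.002]
jar xyz 0.0 1.7 41.8 lean y -0.1 x 0.1 F jar -0.4 0.0 0.6 T [ 0.01  0.02 -0.06]
```

Call:
move_arm --motion '[[[0,0,0],[-0.001,0,0.003],0],[[0,0,0],[0,0,0.003],0],[[0,0,0],[0,0,0.001],0],[[0,0,0],[0,0,0],0],[[0,0,0],[0,0,0],0]]'

```text
clock: 4.97
eef_pos: [555.6, 0.1, 124.7]
ee_rot: [[-0.227, 0.974, -0.0], [0.974, 0.227, 0.001], [0.001, 0.0, -1.0]]
force: [0.2, -0.3, 0.2]
width: 93.8
```

```bash
python3 -c "
from h import *
delta([555.4,-.6,123]); jarframe()"
```

```text
t 4.97 pos [5.556e+02 1.000e-01 1.247e+02] w 93.8 F [ 0.2 -0.3  0.2]
shift mm [-0.7 -0.4  1.7] turn rad [ 0.    -0.001  0.002]
jar xyz 0.4 0.6 34.7 lean y -0.1 x -0.0 F jar 0.1 -0.3 0.2 T [ 0.01  0.03 -0.01]
```

Good position; close.

Call:
move_arm --motion '[[[0,0,0],[-0.0005,0,0],0.4],[[0,0,0],[0,0,0],0.6],[[0,0,0],[0,0,0],0.75],[[0,0,0],[0,0,0],0.8],[[0,0,0],[0,0,0],0.9],[[0,0,0],[0,0,0],1],[[0,0,0],[0,0,0],1],[[0,0,0],[0,0,0],1],[[0,0,0],[0,0,0],1],[[0,0,0],[0,0,0],1]]'

```text
clock: 5.8
eef_pos: [555.9, -0.4, 125.0]
ee_rot: [[-0.227, 0.974, 0.0], [0.974, 0.227, 0.002], [0.001, 0.001, -1.0]]
force: [-0.8, -0.7, 0.0]
width: 30.7
```

```bash
python3 -c "
from h import *
delta([555.4,-.6,123]); jarframe()"
```

```text
t 5.8 pos [ 5.559e+02 -4.000e-01  1.250e+02] w 30.7 F [-0.8 -0.7  0. ]
shift mm [-0.1 -0.6  2. ] turn rad [ 0.001 -0.001  0.002]
jar xyz 0.6 0.1 35.0 lean y -0.1 x -0.0 F jar -0.9 -0.6 0.0 T [ 0.05  0.03 -0.05]
```

Call:
move_arm --motion '[[[0,0,0],[0,0,0],1],[[0,0,0],[0,0,0],1],[[0,0,0],[0,0,0],1],[[0,0,0],[0,0,0],1],[[0,0,0],[0,0,0],1]]'

```text
clock: 6.22
eef_pos: [555.9, -0.4, 125.0]
ee_rot: [[-0.227, 0.974, 0.0], [0.974, 0.227, 0.002], [0.001, 0.001, -1.0]]
force: [-0.9, -0.5, -0.5]
width: 13.9
```

```bash
python3 -c "
from h import *
delta([555.4,-.6,123]); jarframe()"
```

```text
t 6.22 pos [ 5.559e+02 -4.000e-01  1.250e+02] w 13.9 F [-0.9 -0.5 -0.5]
shift mm [-0.1 -0.5  2. ] turn rad [ 0.001 -0.001  0.002]
jar xyz 0.5 0.1 35.0 lean y -0.1 x -0.0 F jar -1.0 -0.3 -0.5 T [-0.03 -0.02 -0.1 ]
```

Call:
move_arm --motion '[[[0,0,0],[0,0,-0.0015],1],[[0,0,0],[0,0,-0.0015],1],[[0,0,0],[0,0,0],1]]'

```text
clock: 6.47
eef_pos: [555.5, -0.4, 128.0]
ee_rot: [[-0.227, 0.974, -0.001], [0.974, 0.227, 0.001], [0.002, -0.0, -1.0]]
force: [-1.6, 0.2, 4.9]
width: 14.1
```

```bash
python3 -c "
from h import *
delta([555.4,-.6,131]); jarframe()"
```

```text
t 6.47 pos [ 5.555e+02 -4.000e-01  1.280e+02] w 14.1 F [-1.6  0.2  4.9]
shift mm [-0.2 -0.2 -3. ] turn rad [-0.    -0.002  0.003]
jar xyz 0.2 0.2 38.0 lean y -0.1 x 0.0 F jar -1.5 0.6 4.9 T [-0.06  0.5   0.03]
```

Call:
move_arm --motion '[[[0,0,0],[0,0,-0.0015],1],[[0,0,0],[0,0,-0.0013],1],[[0,0,0],[0,0,0],1],[[0,0,0],[0,0,0],1]]'

```text
clock: 6.8
eef_pos: [555.4, -0.4, 131.2]
ee_rot: [[-0.227, 0.974, -0.001], [0.974, 0.227, 0.001], [0.002, -0.001, -1.0]]
force: [-1.3, -0.8, -1.7]
width: 14.1
```

```bash
python3 -c "
from h import *
p=snap('scene','s3.png'); a=p['color'][150:290,180:400,::-1]; cv2.imwrite('pics/s3c.png',cv2.resize(a,None,fx=3.6,fy=3.6,interpolation=2))
W=cloud(p); m=(np.hypot(W[...,0]-C[0],W[...,1]-C[1])<30)&(W[...,2]>88)&(W[...,2]<112); print(m.sum(),np.percentile(W[m][:,2],[5,25,50,75,95]))
delta([555.4,-.6,131.5]); jarframe()"
```

```text
280 [ 89.06059873  91.18661823 101.56742348 102.70335757 109.23359638]
t 6.85 pos [ 5.554e+02 -4.000e-01  1.312e+02] w 13.7 F [-1.4 -0.1  1.4]
shift mm [-0.2 -0.  -0.3] turn rad [-0.001 -0.002  0.003]
jar xyz 0.0 0.2 41.2 lean y -0.1 x 0.0 F jar -1.4 0.2 1.4 T [0.   0.4  0.01]
```

View pics/s3c.png

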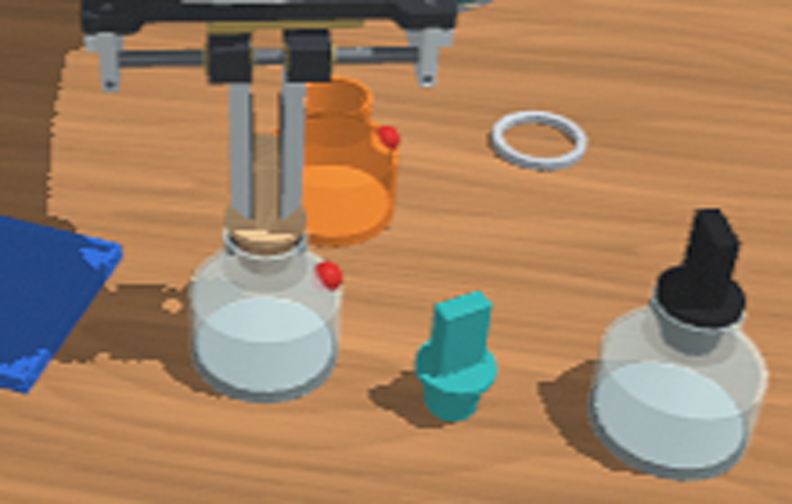

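The flange top rose from 95 to 101.6, so the stopper is raised about 6.5 mm and still seated. Now I'll lean towards the dot: turn about tool -y with an arc shift along +x.

Call:
move_arm --motion '[[[0,-0.02,0],[0.0008,0,0],1],[[0,-0.035,0],[0.0014,0,0],1],[[0,-0.035,0],[0.0014,0,0],1],[[0,-0.035,0],[0.0014,0,0],1],[[0,-0.02,0],[0.0008,0,0],1],[[0,0,0],[0,0,0],1],[[0,0,0],[0,0,0],1]]'

```text
clock: 7.43
eef_pos: [553.7, 6.8, 130.7]
ee_rot: [[-0.225, 0.974, 0.033], [0.963, 0.228, -0.143], [-0.147, -0.0, -0.989]]
force: [0.6, -4.0, 0.2]
width: 14.1
```

```bash
python3 -c "
from h import *
jarframe(); delta(*lean(12,6.3,125))"
```

```text
jar xyz 0.1 7.6 40.7 lean y 8.4 x -0.0 F jar -0.3 -4.1 0.2 T [-0.84 -0.01  0.03]
t 7.43 pos [553.7   6.8 130.7] w 14.1 F [ 0.6 -4.   0.2]
shift mm [ 1.  -0.   0.1] turn rad [ 0.    -0.062  0.003]
```

Call:
move_arm --motion '[[[0,-0.03,0],[0.0006,0,0],1],[[0,-0.03,0],[0.0003,0,0],1],[[0,-0.004,0],[0,0,0],1],[[0,0,0],[0,0,0],1]]'

```text
clock: 7.77
eef_pos: [553.4, 8.6, 130.1]
ee_rot: [[-0.221, 0.974, 0.047], [0.953, 0.226, -0.201], [-0.206, -0.0, -0.979]]
force: [-1.6, -0.9, 0.2]
width: 13.7
```

```bash
python3 -c "
from h import *
jarframe(); delta(*lean(12,6.5,125))"
```

```text
jar xyz 0.1 9.4 40.1 lean y 11.9 x -0.0 F jar -1.7 -0.6 0.2 T [ 0.17  0.29 -0.09]
t 7.77 pos [553.4   8.6 130.1] w 13.7 F [-1.6 -0.9  0.2]
shift mm [-0.8 -0.1 -0.3] turn rad [ 0.    -0.002  0.001]
```

```bash
python3 -c "
from h import *
p=snap('scene','s4.png'); a=p['color'][150:290,180:400,::-1]; cv2.imwrite('pics/s4c.png',cv2.resize(a,None,fx=3.6,fy=3.6,interpolation=2))"
```

```text
(no output)
```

View pics/s4c.png

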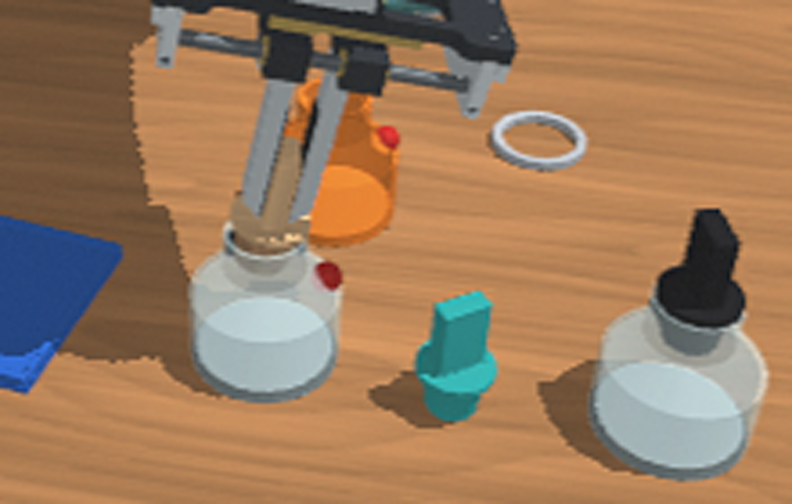

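Call:
move_arm --motion '[[[0,0.025,0],[-0.001,0,0],1],[[0,0.035,0],[-0.0012,0,-0.0001],1],[[0,0.035,0],[-0.0012,0,-0.0001],1],[[0,0.035,0],[-0.0012,0,-0.0001],1],[[0,0.035,0],[-0.0012,0,0],1],[[0,0.035,0],[-0.0012,0,0],1]]'

```text
clock: 8.32
eef_pos: [555.7, -0.5, 132.1]
ee_rot: [[-0.225, 0.974, 0.001], [0.974, 0.225, 0.003], [0.003, 0.002, -1.0]]
force: [-1.2, 1.1, -1.0]
width: 14.2
```

```bash
python3 -c "
from h import *
jarframe(); delta(*lean(-12,6.7,125))"
```

```text
jar xyz 0.3 0.1 42.1 lean y -0.2 x -0.1 F jar -0.9 1.3 -1.0 T [0.31 0.44 0.01]
t 8.32 pos [ 5.557e+02 -5.000e-01  1.321e+02] w 14.2 F [-1.2  1.1 -1. ]
shift mm [-8.7 -0.3  1.3] turn rad [0.002 0.207 0.001]
```

The picture shows the stopper, at crop (275,190), leaning with the fingers towards the dot. It is upright again now. I'll continue to the opposite side.

Call:
move_arm --motion '[[[0,0.035,0],[-0.0012,0,0],1],[[0,0.035,0],[-0.0012,0,0],1],[[0,0.035,0],[-0.0012,0,0],1],[[0,0.035,0],[-0.0012,0,0],1],[[0,0.035,0],[-0.001,0,0],1],[[0,0.02,0],[-0.0005,0,0],1],[[0,0,0],[0,0,0],1],[[0,0,0],[0,0,0],1]]'

```text
clock: 8.98
eef_pos: [558.3, -11.7, 133.6]
ee_rot: [[-0.213, 0.976, -0.039], [0.953, 0.217, 0.211], [0.215, 0.008, -0.977]]
force: [-2.4, 5.9, 0.3]
width: 14.0
```

```bash
python3 -c "
from h import *
jarframe(); delta(*lean(-12,6.7,125))"
```

```text
jar xyz 0.3 -11.4 43.6 lean y -12.4 x -0.5 F jar -1.0 6.3 0.3 T [1.13 0.36 0.08]
t 8.98 pos [558.3 -11.7 133.6] w 14.0 F [-2.4  5.9  0.3]
shift mm [ 2.1 -0.4  3.3] turn rad [ 0.009 -0.007 -0.007]
```

Lean is -12.4, but it crept up to about 10 mm with 1.8 mm of side offset. I'll settle it back to about 7 mm at -12 to make the second lean clean.

Call:
move_arm --motion '[[[0.004,0,-0.003],[0.0007,0,0.0012],1],[[0.004,0,-0.003],[0.0007,0,0.0011],1],[[0,0,0],[0,0,0],1],[[0,0,0],[0,0,0],1]]'

```text
clock: 9.32
eef_pos: [558.3, -9.7, 131.9]
ee_rot: [[-0.221, 0.974, -0.046], [0.952, 0.226, 0.206], [0.211, 0.002, -0.977]]
force: [-0.4, -1.6, 2.5]
width: 14.1
```

```bash
python3 -c "
from h import *
jarframe(); delta(*lean(-12,6.7,125))
p=snap('scene','s5.png'); a=p['color'][150:290,180:400,::-1]; cv2.imwrite('pics/s5c.png',cv2.resize(a,None,fx=3.6,fy=3.6,interpolation=2))"
```

```text
jar xyz 0.8 -9.5 41.9 lean y -12.2 x -0.1 F jar -0.8 -1.5 2.5 T [-0.26  0.23  0.06]
t 9.32 pos [558.3  -9.7 131.9] w 14.1 F [-0.4 -1.6  2.5]
shift mm [ 0.6 -0.8  1.2] turn rad [ 0.001 -0.004  0.001]
```

View pics/s5c.png

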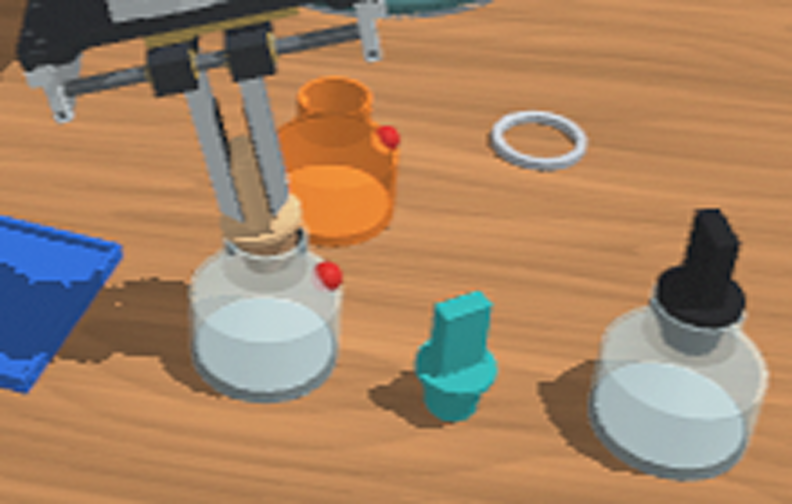

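The stopper now leans away from the dot with the plug still in the neck. I'll bring it upright and then lift.

Call:
move_arm --motion '[[[0,-0.035,0],[0.0013,0,0],1],[[0,-0.035,0],[0.0012,0,0],1],[[0,-0.035,0],[0.0012,0,0],1],[[0,-0.035,0],[0.0012,0,0],1],[[0,-0.035,0],[0.0012,0,0],1],[[0,-0.03,0],[0.0008,0,0],1],[[0,-0.005,0],[0,0,0],1],[[0,0,0],[0,0,0],1]]'

```text
clock: 10.03
eef_pos: [555.6, 0.5, 131.9]
ee_rot: [[-0.229, 0.973, 0.001], [0.973, 0.229, -0.004], [-0.004, 0.0, -1.0]]
force: [0.4, -4.2, 0.0]
width: 13.9
```

```bash
python3 -c "
from h import *
jarframe(); delta(*lean(0,50,125))"
```

```text
jar xyz 0.4 1.0 41.9 lean y 0.2 x -0.0 F jar -0.6 -4.2 0.0 T [-1.13 -0.05  0.03]
t 10.03 pos [5.556e+02 5.000e-01 1.319e+02] w 13.9 F [ 0.4 -4.2  0. ]
shift mm [ -1.2  -0.4 -43.1] turn rad [0.    0.004 0.005]
```

Call:
move_arm --motion '[[[0,0.004,0],[-0.0008,0,0],1],[[0,0,0],[0,0,-0.002],1],[[0,0,0],[0,0,-0.003],1],[[0,0,0],[0,0,-0.004],1],[[0,0,0],[0,0,-0.006],1],[[0,0,0],[0,0,-0.008],1],[[0,0,0],[0,0,-0.008],1],[[0,0,0],[0,0,-0.006],1],[[0,0,0],[0,0,-0.003],1],[[0,0,0],[0,0,0],1],[[0,0,0],[0,0,0],1]]'

```text
clock: 10.95
eef_pos: [556.5, -2.0, 177.6]
ee_rot: [[-0.226, 0.974, 0.002], [0.974, 0.226, 0.004], [0.004, 0.003, -1.0]]
force: [0.4, 0.2, -0.7]
width: 13.8
```

```bash
python3 -c "
from h import *
jarframe(); delta([543,-181.5,178])
p=snap('scene','s6.png')"
```

```text
jar xyz 0.7 -1.6 87.6 lean y -0.2 x -0.1 F jar 0.5 0.1 -0.7 T [ 0.13  0.03 -0.02]
t 10.95 pos [556.5  -2.  177.6] w 13.8 F [ 0.4  0.2 -0.7]
shift mm [-171.8  -53.7   -1.3] turn rad [ 0.003 -0.004  0.001]
```

View pics/s6.png

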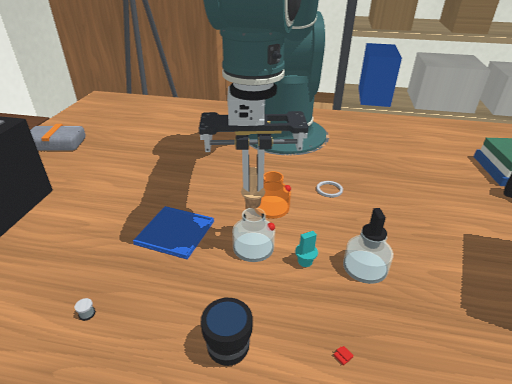

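The stopper is out at (253,200), with its foot about 26 mm above the rim. Now I'll carry it to the tray.

Call:
move_arm --motion '[[[0,0,0],[-0.008,-0.0025,0],1],[[0,0,0],[-0.015,-0.0047,0],1],[[0,0,0],[-0.02,-0.0062,0],1],[[0,0,0],[-0.02,-0.0062,0],1],[[0,0,0],[-0.02,-0.0062,0],1],[[0,0,0],[-0.02,-0.0062,0],1],[[0,0,0],[-0.018,-0.0055,0],1],[[0,0,0],[-0.014,-0.0045,0],1],[[0,0,0],[-0.01,-0.003,0],1],[[0,0,0],[-0.006,-0.002,0],1],[[0,0,0],[-0.003,-0.001,0],1],[[0,0,0],[0,0,0],1],[[0,0,0],[0,0,0],1]]'

```text
clock: 12.08
eef_pos: [540.7, -174.0, 172.6]
ee_rot: [[-0.228, 0.974, -0.005], [0.974, 0.228, 0.004], [0.005, -0.004, -1.0]]
force: [1.0, -0.5, -0.3]
width: 14.0
```

```bash
python3 -c "
from h import *
delta([543,-181.5,68])"
```

```text
t 12.08 pos [ 540.7 -174.   172.6] w 14.0 F [ 1.  -0.5 -0.3]
shift mm [ -8.3   0.9 104.6] turn rad [-0.004 -0.005  0.003]
```

Call:
move_arm --motion '[[[-0.004,-0.004,0],[-0.004,0,0.005],1],[[0,0,0],[-0.003,0,0.01],1],[[0,0,0],[0,0,0.01],1],[[0,0,0],[0,0,0.012],1],[[0,0,0],[0,0,0.012],1],[[0,0,0],[0,0,0.012],1],[[0,0,0],[0,0,0.01],1],[[0,0,0],[0,0,0.007],1],[[0,0,0],[0,0,0.004],1],[[0,0,0],[0,0,0.001],1],[[0,0,0],[0,0,0],1],[[0,0,0],[0,0,0],1]]'

```text
clock: 13.08
eef_pos: [542.3, -176.6, 78.9]
ee_rot: [[-0.234, 0.972, -0.003], [0.972, 0.234, 0.003], [0.003, -0.002, -1.0]]
force: [-0.8, -0.6, -0.3]
width: 14.1
```

```bash
python3 -c "
from h import *
delta([543,-181.5,66])
p=snap('scene','s7.png'); a=p['color'][130:290,100:320,::-1]; cv2.imwrite('pics/s7c.png',cv2.resize(a,None,fx=3.6,fy=3.6,interpolation=2))"
```

```text
t 13.08 pos [ 542.3 -176.6   78.9] w 14.1 F [-0.8 -0.6 -0.3]
shift mm [-4.9 -0.5 12.9] turn rad [-0.002 -0.003  0.009]
```

View pics/s7c.png

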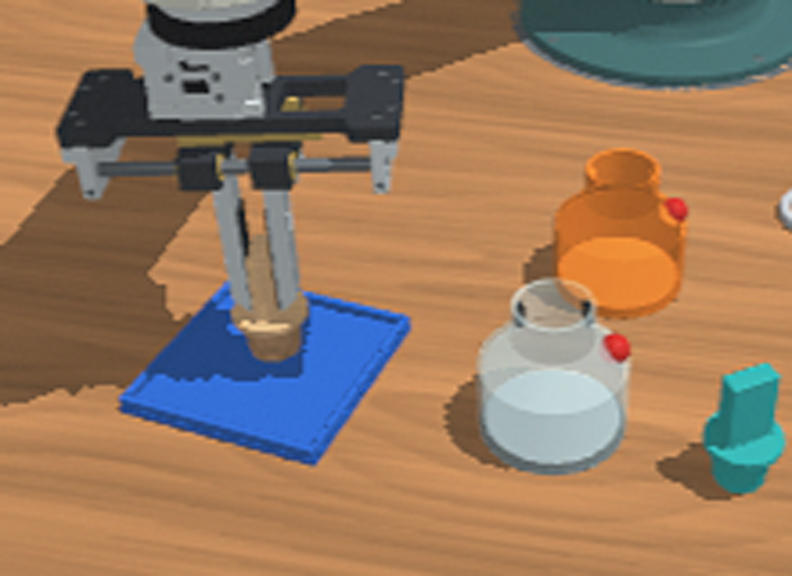

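The stopper at crop (270,335) is upright over the tray and the jar is open. Lower gently.

Call:
move_arm --motion '[[[0,-0.002,0.004],[-0.002,0,0.003],1],[[0,0,0.004],[-0.001,0,0.003],1],[[0,0,0],[0,0,0.0025],1],[[0,0,0],[0,0,0.001],1],[[0,0,0],[0,0,0],1],[[0,0,0],[0,0,0],1]]'

```text
clock: 13.63
eef_pos: [544.1, -180.2, 70.0]
ee_rot: [[-0.225, 0.974, 0.001], [0.974, 0.225, -0.0], [-0.0, 0.001, -1.0]]
force: [0.2, 0.0, -0.3]
width: 14.0
```

```bash
python3 -c "
from h import *
delta([543,-181.5,66]); jarframe()"
```

```text
t 13.63 pos [ 544.1 -180.2   70. ] w 14.0 F [ 0.2  0.  -0.3]
shift mm [-1.1 -1.4  4. ] turn rad [ 0.001  0.    -0.   ]
jar xyz -51.4 -172.4 -20.0 lean y 0.0 x -0.0 F jar 0.2 -0.0 -0.3 T [ 0.04 -0.03  0.01]
```

Call:
move_arm --motion '[[[0,0,0],[0,0,0.001],1],[[0,0,0],[0,0,0.001],1],[[0,0,0],[0,0,0.0008],1],[[0,0,0],[0,0,0],1],[[0,0,0],[0,0,0],1]]'

```text
clock: 14.05
eef_pos: [544.2, -180.1, 67.1]
ee_rot: [[-0.225, 0.974, 0.001], [0.974, 0.225, -0.0], [-0.0, 0.001, -1.0]]
force: [-0.3, -0.7, -0.7]
width: 13.9
```

```bash
python3 -c "
from h import *
delta([543,-181.5,66]); jarframe()"
```

```text
t 14.05 pos [ 544.2 -180.1   67.1] w 13.9 F [-0.3 -0.7 -0.7]
shift mm [-1.1 -1.4  1.1] turn rad [0.001 0.    0.   ]
jar xyz -51.3 -172.4 -22.9 lean y 0.0 x -0.1 F jar -0.5 -0.7 -0.7 T [0.04 0.03 0.02]
```

Call:
move_arm --motion '[[[0,0,0],[0,0,0.0006],1],[[0,0,0],[0,0,0.0006],1],[[0,0,0],[0,0,0],1],[[0,0,0],[0,0,0],1]]'

```text
clock: 14.38
eef_pos: [544.2, -180.1, 65.8]
ee_rot: [[-0.225, 0.974, 0.001], [0.974, 0.225, -0.0], [-0.0, 0.001, -1.0]]
force: [0.2, -0.3, -2.0]
width: 13.6
```

```bash
python3 -c "
from h import *
delta([543,-181.5,66]); jarframe()"
```

```text
t 14.38 pos [ 544.2 -180.1   65.8] w 13.6 F [ 0.2 -0.3 -2. ]
shift mm [-1.1 -1.5 -0.2] turn rad [0.001 0.    0.   ]
jar xyz -51.3 -172.4 -24.2 lean y 0.0 x -0.1 F jar 0.2 -0.3 -2.0 T [0.02 0.01 0.02]
```

Call:
move_arm --motion '[[[0,0,0],[0,0,0.0006],1],[[0,0,0],[0,0,0.0005],1],[[0,0,0],[0,0,0],1]]'

```text
clock: 14.63
eef_pos: [544.4, -180.2, 65.9]
ee_rot: [[-0.225, 0.974, 0.001], [0.974, 0.225, 0.0], [0.0, 0.002, -1.0]]
force: [-0.2, -0.6, -0.6]
width: 13.8
```

```bash
python3 -c "
from h import *
delta([543,-181.5,66]); jarframe()
p=snap('scene','s8.png'); a=p['color'][130:290,100:320,::-1]; cv2.imwrite('pics/s8c.png',cv2.resize(a,None,fx=3.6,fy=3.6,interpolation=2))"
```

```text
t 14.63 pos [ 544.4 -180.2   65.9] w 13.8 F [-0.2 -0.6 -0.6]
shift mm [-1.  -1.6 -0.1] turn rad [ 0.002 -0.    -0.   ]
jar xyz -51.1 -172.5 -24.1 lean y -0.0 x -0.1 F jar -0.3 -0.5 -0.6 T [ 0.05  0.   -0.02]
```

View pics/s8c.png

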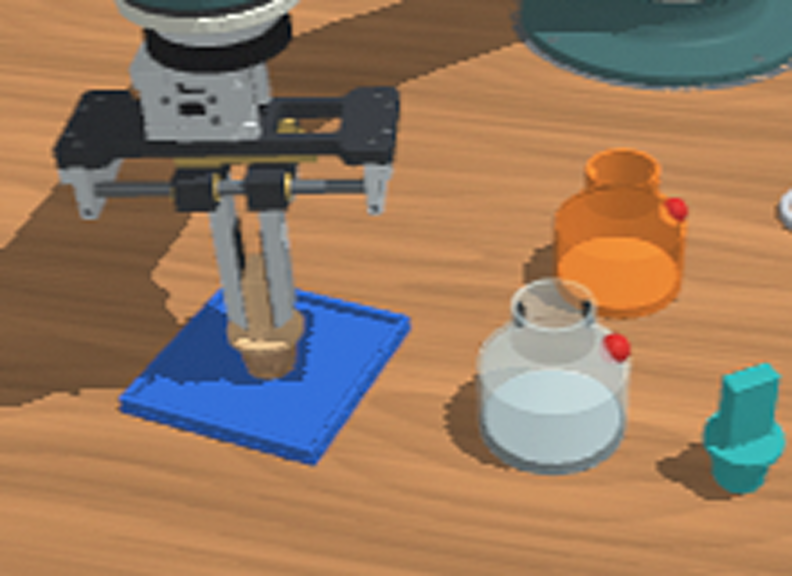

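The descent stopped at TCP 65.9, where 66 was predicted, so the foot is on the tray floor. Release and then rise.

Call:
move_arm --motion '[[[0,0,0],[0,0,0],0.8],[[0,0,0],[0,0,0],0.7],[[0,0,0],[0,0,0],0.5],[[0,0,0],[0,0,0],0.4],[[0,0,0],[0,0,0],0.4],[[0,0,0],[0,0,0],0.4],[[0,0,0],[0,0,0],0.4],[[0,0,0],[0,0,0],0.4]]'

```text
clock: 15.35
eef_pos: [544.5, -180.2, 65.8]
ee_rot: [[-0.225, 0.974, 0.002], [0.974, 0.225, 0.0], [-0.0, 0.002, -1.0]]
force: [0.1, -0.9, -0.7]
width: 56.0
```

Call:
move_arm --motion '[[[0,0,0],[0,0,-0.004],0.4],[[0,0,0],[0,0,-0.008],0.4],[[0,0,0],[0,0,-0.012],0.4],[[0,0,0],[0,0,-0.015],0.4],[[0,0,0],[0,0,-0.015],0.4],[[0,0,0],[0,0,-0.015],0.4],[[0,0,0],[0,0,-0.015],0.4],[[0,0,0],[0,0,-0.01],0.4],[[0,0,0],[0,0,-0.005],0.4],[[0,0,0],[0,0,0],0.4],[[0,0,0],[0,0,0],0.4]]'

```text
clock: 16.27
eef_pos: [544.5, -180.7, 177.3]
ee_rot: [[-0.224, 0.975, 0.006], [0.975, 0.224, -0.001], [-0.002, 0.005, -1.0]]
force: [-0.1, 1.2, -0.6]
width: 56.2
```

```bash
python3 -c "
from h import *
delta([543,-181.5,66])
p=snap('scene','s9.png')
W=cloud(p); m=(np.hypot(W[...,0]-543,W[...,1]+181)<45)&(W[...,2]>68)&(W[...,2]<90); print(m.sum(),W[m].mean(0).round(1),W[m][:,2].max())
print(cv2.minAreaRect(W[m][:,:2].astype(np.float32)))"
```

```text
t 16.27 pos [ 544.5 -180.7  177.3] w 56.2 F [-0.1  1.2 -0.6]
shift mm [ -0.2  -2.2 111.3] turn rad [ 0.005  0.002 -0.001]
101 [ 547.9 -179.2   77.9] 82.76128846090575
((544.4190673828125, -180.99453735351562), (32.67776870727539, 13.956825256347656), 14.010902404785156)
```

View pics/s9.png

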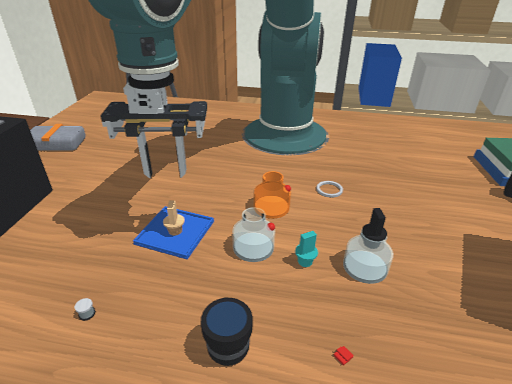

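The stopper stands upright in the tray at (174,220), with its top at about z 80 as expected. The dotted jar is open, the black-stoppered jar is still closed, and the gripper is clear.

```bash
python3 -c "
from h import *
print(arm.hand_in())"
```

```text
the job is handed in; nothing more can be done
None
```

The dotted jar is open, and its wooden-grip stopper stands upright near the middle of the blue tray. I handed the job in at about 16 s.

**What I did:** I gripped the stopper and eased it up about 6.5 mm. I rocked it 11.9° towards the red dot and 12.4° to the opposite side, then lifted it out and stood it in the tray.

**One irregularity:** during the second lean the stopper crept up to about 10 mm, with about 1.8 mm of side offset. That is above the 6 to 8 mm given for leaning but under the 12 mm at which the seal lets go. I eased it back to about 8 mm at -12.2° before bringing it upright and lifting.

**Last checks:**
- **Stopper:** its centre measures about (544, -181), against a tray centre of about (543, -181.5). The top is at z ≈ 80 mm, as expected for standing upright.
- **Other items:** the black-stoppered jar is still closed, and the look-alikes were not touched.
- **Arm:** the gripper is clear of everything. Wrist force readings at the end of each move stayed below about 7 N.

No check failed.

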